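Load the topping caddy in serving order

ROBOT

A 6-joint arm with a two-finger parallel gripper is mounted at the origin on the work surface. World frame = base frame: x ahead of the robot, y to its left, z up, the work surface at z = 0. Lengths are in mm, angles in degrees, forces in N, time in s.
With the tool pointing down it reaches from about 375 to 900 mm from the base axis. Payload 3.1 kg.
Tool frame: the origin (TCP) lies on the mounting face of the last link; the fingertips stand 173 mm ahead of it and the grasp point (between the pads) lies 155 mm ahead of it; z points along the fingers, y is the line along which they close (so a half turn about z gives the same grasp; the last joint's range is limited). The gripper opens to 85 mm and grips with 20 to 120 N. Pads are 22 mm wide; open, the fingers measure 114 mm over their backs; the gripper's body (76 mm by 85 mm) begins 54 mm behind the grasp point. The pads swing forward as they close: fully open they stand 13 mm farther back than shut.
Start: joints at [62.538, 30.224, 82.088, -0, 67.689, -10.227], TCP at [185.137, 596.927, 404.71] pointing down, gripper open.
Joint ranges: [-176.69, 176.69], [-43.24, 126.21], [12.49, 139.97], [-82, 262], [0, 151.66], [-163.58, 163.58]. Speed limits (degrees/s): [159.86, 159.86, 180, 180, 180, 180].

INTERFACE

Orientations are given as a 3x3 rotation matrix whose columns are the frame's x, y, z axes.
In Python, from workcell import bot, jaws, kin, telemetry, viewer, order gives the robot as it stands. Calls block until the motion is done:
- bot.reach(position, orientation): joint-space move of the TCP to a pose.
- bot.servo_line(position, velocity=150, ori=None, force_limit=None): straight line of the TCP; ori=None keeps the orientation; velocity is the mean speed in mm/s. With force_limit (N) it stops when the force on the tool has changed by that much, and returns True; else False.
- bot.goto_joints(angles): joint-space move.
- jaws.move_gripper(opening, squeeze=None): opening from 0.0 (shut) to 1.0 (fully open); squeeze is the grip in N (None keeps the last); returns when the fingers have stopped.
- bot.pause(seconds).
- kin.inverse_kinematics(position, orientation): joint angles nearest the present ones, or None.
- telemetry.get_state(): the state.
- viewer.capture(name): name is "scene" or "top" or "wrist"; returns a dict with "color" (480x640x3 uint8, red, green, blue), "K" (3x3 intrinsics, pixels), "T" (4x4, takes a point from camera to world coordinates). Camera axes: x right, y up, looking along -z (the intrinsics and any distortion apply to the point x, -y, -z); pixel columns grow to the right and rows downward; lengths in mm; the calibration is good to about 2 mm. A picture is of the moment at which its call begins. There is no depth.
A pose or a line that the arm cannot do raises bot.Unreachable and nothing moves.
- order.hand_in(): hands the job in; it is judged then, once.
The state is a dict: "clock": time; "joints": joint angles; "joint_vel": joint speeds; "effort": joint torques, N m; "ee_pos": TCP position; "tool_rot": TCP orientation; "force": force on the tool from outside, world axes, zero at the start; "torque": the same for the moment, N m; "gripper_width": opening from 0.0 (shut) to 1.0 (fully open); "grip_force": force on a finger pad.
Only numpy, scipy, OpenCV 4.12 (cv2) and the standard library are available. Lean on these libraries where they do the work, as an engineer would, in place of code of your own. Each camera call takes 0.05 s, during which the arm holds its last target. There are 200 camera calls.

TASK

Move the four topping jars from the row of saucers on the wooden tray into the four pockets of the white caddy, one jar in each pocket, keeping their order along the row: the jar that stands at the robot's left end of the tray goes into the pocket next to the red heart, its neighbour into the next pocket, and so on to the jar at the robot's right end, which goes farthest from the heart. Keep the jars upright, set them down rather than drop them, and leave all four standing flat on the pocket floors.

Things in the scene. Friction and masses are not known exactly. Their poses are not given: they have to be found in the camera images.
- jar_orange_mid (a point): centre (half-way up) of the orange jar of marmalade: loose, closed, round, 44 mm across, 76 mm tall, straight-sided up to 59 mm, then a 42 mm lid, orange body and lid with a paper label, 110 to 225 g; z axis up. It starts standing on the saucer of its own colour.
- jar_green_mid (a point): centre (half-way up) of the green jar of pistachio cream: loose, closed, round, 44 mm across, 76 mm tall, straight-sided up to 59 mm, then a 42 mm lid, green body and lid with a paper label, 110 to 225 g; z axis up. It starts standing on the saucer of its own colour.
- jar_blue_mid (a point): centre (half-way up) of the blue jar of blueberry jam: loose, closed, round, 44 mm across, 76 mm tall, straight-sided up to 59 mm, then a 42 mm lid, blue body and lid with a paper label, 110 to 225 g; z axis up. It starts standing on the saucer of its own colour.
- jar_brown_mid (a point): centre (half-way up) of the brown jar of chocolate cream: loose, closed, round, 44 mm across, 76 mm tall, straight-sided up to 59 mm, then a 42 mm lid, brown body and lid with a paper label, 110 to 225 g; z axis up. It starts standing on the saucer of its own colour.
- saucer_orange: the orange saucer, a flat fixed disc 64 mm across and 5 mm thick on the long wooden tray; the orange jar starts on it. Origin: centre of its underside, 8 mm above the table. The four saucers stand in a row along their own y axis (roughly the robot's y), 70 mm apart, colours in any order; a steel nozzle stands on the tray at each end of the row.
- saucer_green: the green saucer, a flat fixed disc 64 mm across and 5 mm thick on the long wooden tray; the green jar starts on it. Origin: centre of its underside, 8 mm above the table. The four saucers stand in a row along their own y axis (roughly the robot's y), 70 mm apart, colours in any order; a steel nozzle stands on the tray at each end of the row.
- saucer_blue: the blue saucer, a flat fixed disc 64 mm across and 5 mm thick on the long wooden tray; the blue jar starts on it. Origin: centre of its underside, 8 mm above the table. The four saucers stand in a row along their own y axis (roughly the robot's y), 70 mm apart, colours in any order; a steel nozzle stands on the tray at each end of the row.
- saucer_brown: the brown saucer, a flat fixed disc 64 mm across and 5 mm thick on the long wooden tray; the brown jar starts on it. Origin: centre of its underside, 8 mm above the table. The four saucers stand in a row along their own y axis (roughly the robot's y), 70 mm apart, colours in any order; a steel nozzle stands on the tray at each end of the row.
- caddy: white fixed caddy, near or far side of the tray, its y axis roughly along the robot's y. Origin: centre of its underside, on the table. Four open pockets, centres at x = 0, y = 0.105, 0.035, -0.035, -0.105 m in its frame, each 65 mm square inside, floor 5 mm up, 5 mm walls whose tops are 21 mm above the table. A seated jar's centre is 43 mm above the table. A 12 mm high ledge at each end.
- heart: the flat red heart badge, about 34 mm, fixed on the ledge at one end of the caddy (either end), 165 mm from the caddy's middle, that is 60 mm beyond the centre of the nearest pocket; the other end has a round grey badge. Origin: centre of its underside, 12 mm above the table.

How it is judged (in metres and radians):
At the end, for the whole second after the job is handed in: Each jar upright (within 0.15 rad) and at rest on a caddy pocket's floor (centre 35 to 50 mm above the caddy's underside, within 20 mm of the row's centre line); of any two jars, the one whose own-coloured saucer is farther to the robot's left (+y) stands in a pocket nearer to the heart (z of jar_orange_mid in the frame of caddy between 0.035 and 0.05 m and x of jar_orange_mid in the frame of caddy between -0.02 and 0.02 m and y of jar_orange_mid in the frame of caddy between -0.125 and 0.125 m and angle between each of jar_orange_mid, jar_green_mid, jar_blue_mid, jar_brown_mid's own z axis and vertical below 0.15 rad and linear speed of each of jar_orange, jar_green, jar_blue, jar_brown below 0.02 m/s and angular speed of each of jar_orange, jar_green, jar_blue, jar_brown below 0.2 rad/s and z of jar_green_mid in the frame of caddy between 0.035 and 0.05 m and x of jar_green_mid in the frame of caddy between -0.02 and 0.02 m and y of jar_green_mid in the frame of caddy between -0.125 and 0.125 m and z of jar_blue_mid in the frame of caddy between 0.035 and 0.05 m and x of jar_blue_mid in the frame of caddy between -0.02 and 0.02 m and y of jar_blue_mid in the frame of caddy between -0.125 and 0.125 m and z of jar_brown_mid in the frame of caddy between 0.035 and 0.05 m and x of jar_brown_mid in the frame of caddy between -0.02 and 0.02 m and y of jar_brown_mid in the frame of caddy between -0.125 and 0.125 m and ((y of saucer_orange in the frame of saucer_green above 0 m and ((horizontal distance between jar_orange_mid and heart below 0.095 m and horizontal distance between jar_green_mid and heart above 0.095 m) or (horizontal distance between jar_orange_mid and heart below 0.165 m and horizontal distance between jar_green_mid and heart above 0.165 m) or (horizontal distance between jar_orange_mid and heart below 0.235 m and horizontal distance between jar_green_mid and heart above 0.235 m))) or (y of saucer_orange in the frame of saucer_green below 0 m and ((horizontal distance between jar_green_mid and heart below 0.095 m and horizontal distance between jar_orange_mid and heart above 0.095 m) or (horizontal distance between jar_green_mid and heart below 0.165 m and horizontal distance between jar_orange_mid and heart above 0.165 m) or (horizontal distance between jar_green_mid and heart below 0.235 m and horizontal distance between jar_orange_mid and heart above 0.235 m)))) and ((y of saucer_orange in the frame of saucer_blue above 0 m and ((horizontal distance between jar_orange_mid and heart below 0.095 m and horizontal distance between jar_blue_mid and heart above 0.095 m) or (horizontal distance between jar_orange_mid and heart below 0.165 m and horizontal distance between jar_blue_mid and heart above 0.165 m) or (horizontal distance between jar_orange_mid and heart below 0.235 m and horizontal distance between jar_blue_mid and heart above 0.235 m))) or (y of saucer_orange in the frame of saucer_blue below 0 m and ((horizontal distance between jar_blue_mid and heart below 0.095 m and horizontal distance between jar_orange_mid and heart above 0.095 m) or (horizontal distance between jar_blue_mid and heart below 0.165 m and horizontal distance between jar_orange_mid and heart above 0.165 m) or (horizontal distance between jar_blue_mid and heart below 0.235 m and horizontal distance between jar_orange_mid and heart above 0.235 m)))) and ((y of saucer_orange in the frame of saucer_brown above 0 m and ((horizontal distance between jar_orange_mid and heart below 0.095 m and horizontal distance between jar_brown_mid and heart above 0.095 m) or (horizontal distance between jar_orange_mid and heart below 0.165 m and horizontal distance between jar_brown_mid and heart above 0.165 m) or (horizontal distance between jar_orange_mid and heart below 0.235 m and horizontal distance between jar_brown_mid and heart above 0.235 m))) or (y of saucer_orange in the frame of saucer_brown below 0 m and ((horizontal distance between jar_brown_mid and heart below 0.095 m and horizontal distance between jar_orange_mid and heart above 0.095 m) or (horizontal distance between jar_brown_mid and heart below 0.165 m and horizontal distance between jar_orange_mid and heart above 0.165 m) or (horizontal distance between jar_brown_mid and heart below 0.235 m and horizontal distance between jar_orange_mid and heart above 0.235 m)))) and ((y of saucer_green in the frame of saucer_blue above 0 m and ((horizontal distance between jar_green_mid and heart below 0.095 m and horizontal distance between jar_blue_mid and heart above 0.095 m) or (horizontal distance between jar_green_mid and heart below 0.165 m and horizontal distance between jar_blue_mid and heart above 0.165 m) or (horizontal distance between jar_green_mid and heart below 0.235 m and horizontal distance between jar_blue_mid and heart above 0.235 m))) or (y of saucer_green in the frame of saucer_blue below 0 m and ((horizontal distance between jar_blue_mid and heart below 0.095 m and horizontal distance between jar_green_mid and heart above 0.095 m) or (horizontal distance between jar_blue_mid and heart below 0.165 m and horizontal distance between jar_green_mid and heart above 0.165 m) or (horizontal distance between jar_blue_mid and heart below 0.235 m and horizontal distance between jar_green_mid and heart above 0.235 m)))) and ((y of saucer_green in the frame of saucer_brown above 0 m and ((horizontal distance between jar_green_mid and heart below 0.095 m and horizontal distance between jar_brown_mid and heart above 0.095 m) or (horizontal distance between jar_green_mid and heart below 0.165 m and horizontal distance between jar_brown_mid and heart above 0.165 m) or (horizontal distance between jar_green_mid and heart below 0.235 m and horizontal distance between jar_brown_mid and heart above 0.235 m))) or (y of saucer_green in the frame of saucer_brown below 0 m and ((horizontal distance between jar_brown_mid and heart below 0.095 m and horizontal distance between jar_green_mid and heart above 0.095 m) or (horizontal distance between jar_brown_mid and heart below 0.165 m and horizontal distance between jar_green_mid and heart above 0.165 m) or (horizontal distance between jar_brown_mid and heart below 0.235 m and horizontal distance between jar_green_mid and heart above 0.235 m)))) and ((y of saucer_blue in the frame of saucer_brown above 0 m and ((horizontal distance between jar_blue_mid and heart below 0.095 m and horizontal distance between jar_brown_mid and heart above 0.095 m) or (horizontal distance between jar_blue_mid and heart below 0.165 m and horizontal distance between jar_brown_mid and heart above 0.165 m) or (horizontal distance between jar_blue_mid and heart below 0.235 m and horizontal distance between jar_brown_mid and heart above 0.235 m))) or (y of saucer_blue in the frame of saucer_brown below 0 m and ((horizontal distance between jar_brown_mid and heart below 0.095 m and horizontal distance between jar_blue_mid and heart above 0.095 m) or (horizontal distance between jar_brown_mid and heart below 0.165 m and horizontal distance between jar_blue_mid and heart above 0.165 m) or (horizontal distance between jar_brown_mid and heart below 0.235 m and horizontal distance between jar_blue_mid and heart above 0.235 m))))); the robot touches nothing.
It fails at once if a jar is tipped over (more than 35 degrees) (angle between any of jar_orange_mid, jar_green_mid, jar_blue_mid, jar_brown_mid's own z axis and vertical above 0.61 rad).
It fails at once if a jar is dropped or thrown (faster than 0.7 m/s with no finger on it: a fall of more than 25 mm) ((linear speed of jar_orange above 0.7 m/s and contact force between the fingers and jar_orange below 0.05 N) or (linear speed of jar_green above 0.7 m/s and contact force between the fingers and jar_green below 0.05 N) or (linear speed of jar_blue above 0.7 m/s and contact force between the fingers and jar_blue below 0.05 N) or (linear speed of jar_brown above 0.7 m/s and contact force between the fingers and jar_brown below 0.05 N)).
It also fails if it takes over 90 s, if anything falls off the work surface, if the arm or the gripper's body presses on something with over 40 N, if the wrist force passes 120 N, or if a joint passes its speed limit or range.

## Working session

There is one attempt and no reset: what is moved stays moved. The work goes in short steps, each a Python script; the robot and the scene stay as the last script left them, time stands still between calls to the robot, and variables do not carry over. Pictures are saved under pics/ and viewed, at most 14 in all, crops included, and the job is handed in when it is done.

```bash
mkdir -p pics; python3 - <<'E'
from workcell import viewer,telemetry
import cv2,numpy as np
for n in("top","scene"):
    c=viewer.capture(n); cv2.imwrite(f"pics/{n}0.png",c["color"][:,:,::-1]); print(n,c["K"].tolist(),np.round(c["T"],3).tolist(),[k for k in c])
print(telemetry.get_state())
E
```

```text
top [[590.2204375903642, 0.0, 309.77802493826334], [0.0, 590.2204375903642, 237.66566768321346], [0.0, 0.0, 1.0]] [[0.062, 0.973, -0.223, 369.904], [-0.998, 0.062, -0.008, -16.842], [0.006, 0.223, 0.975, 923.336], [0.0, 0.0, 0.0, 1.0]] ['color', 'K', 'T']
scene [[504.5835772044574, 0.0, 325.6163779887153], [0.0, 504.5835772044574, 240.19995921527328], [0.0, 0.0, 1.0]] [[-0.901, -0.309, 0.305, 754.032], [0.434, -0.66, 0.614, 388.751], [0.012, 0.685, 0.728, 542.161], [0.0, 0.0, 0.0, 1.0]] ['color', 'K', 'T']
{'clock': 0.1, 'joints': array([ 6.25371399e+01,  3.02731848e+01,  8.21494961e+01,  1.54881800e-03,
        6.76898844e+01, -1.02274695e+01]), 'joint_vel': array([-0.03205998, -0.22856125, -0.18592222, -0.01398069,  0.07521313,
       -0.06494368]), 'effort': array([-3.43951097e-04, -4.43306565e+01, -1.78586233e+01, -2.20489783e-04,
        3.92514310e-03, -2.53557815e-06]), 'ee_pos': array([185.01047341, 596.66197851, 403.83351312]), 'tool_rot': array([[-9.55092305e-01,  2.96306982e-01, -9.28227662e-04],
       [ 2.96308201e-01,  9.55090808e-01, -1.73170648e-03],
       [ 3.73424986e-04, -1.92898100e-03, -9.99998070e-01]]), 'force': array([-0.97776562,  0.5235263 ,  0.41556387]), 'torque': array([-0.04264722,  0.04015162, -0.0366202 ]), 'grip_force': 0.0, 'gripper_width': 0.9998767503919707}
```

View pics/top0.png

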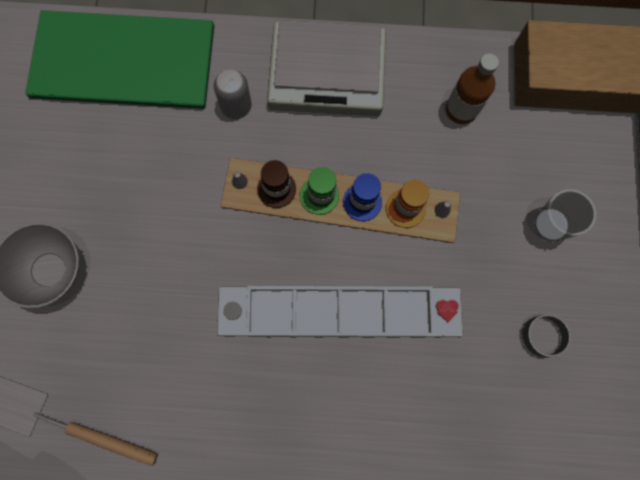

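View pics/scene0.png

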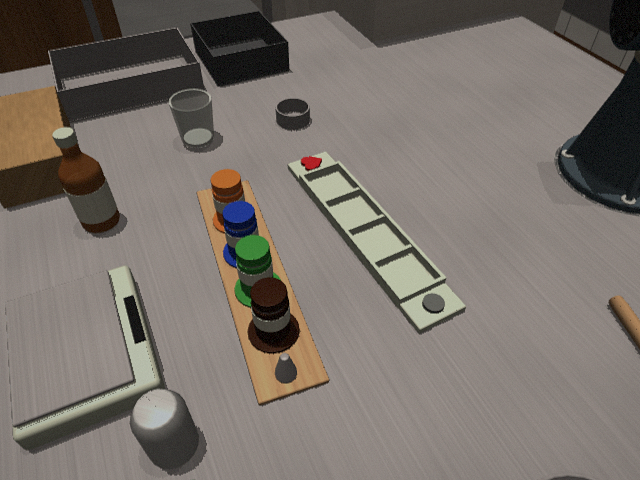

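Top view: brown (275,172), green (322,180), blue (366,187) and orange (413,193) run from the robot's left to its right. The heart is at (447,311), on the right (−y) end of the caddy, so the order reverses in y.

```bash
python3 - <<'E'
import cv2
i=cv2.imread("pics/top0.png")[155:345,215:470]
i=cv2.convertScaleAbs(cv2.resize(i,None,fx=3,fy=3,interpolation=cv2.INTER_CUBIC),alpha=1.5)
cv2.imwrite("pics/crop0.png",i)
E
```

```text
(no output)
```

View pics/crop0.png

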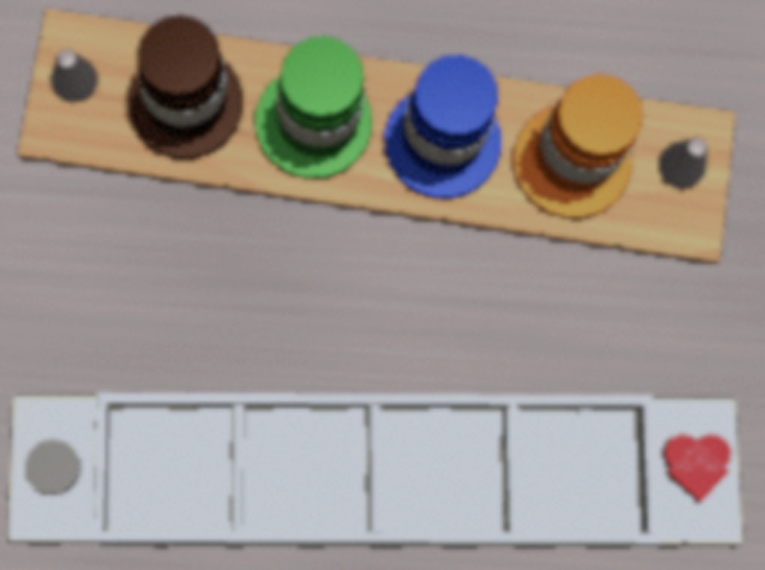

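Crop: lid centres are brown (180,55), green (322,76), blue (457,95) and orange (600,115). Saucer centres are (185,102), (313,121), (443,142) and (572,161). The caddy badges are at (52,466) and the heart at (697,465).

```bash
cat > h.py <<'E'
import numpy as np
def proj(c,uv,z):
    K,T=c["K"],c["T"]; p=np.c_[np.array(uv,float),np.ones(len(uv))]@np.linalg.inv(K).T
    d=(p*[1,-1,-1])@T[:3,:3].T; o=T[:3,3]
    return (o+d*((z-o[2])/d[:,2])[:,None])[:,:2]
E
python3 - <<'E'
from h import *; from workcell import viewer
c=viewer.capture("top")
f=lambda a:np.array(a)/3+[215-.33,155-.33]
for n,a,z in [("lid",[(180.5,55),(322,76),(457,95),(600,115)],89),("sauc",[(185,102),(313,121),(443,142),(572.5,161)],13),("badge",[(52,466),(697,465)],15),("ledge",[(13,397),(741,400),(743,544),(8,542)],12)]:
    p=proj(c,f(a),z); print(n,p.round(1).tolist(),np.linalg.norm(np.diff(p,axis=0),axis=1).round(1))
E
```

```text
lid [[655.5, 48.0], [649.1, -22.6], [643.6, -89.6], [637.8, -160.4]] [70.9 67.3 71. ]
sauc [[655.2, 49.5], [648.9, -19.7], [641.7, -89.8], [635.6, -159.3]] [69.6 70.5 69.8]
badge [[456.1, 102.7], [477.3, -227.0]] [330.4]
ledge [[490.6, 126.5], [512.8, -250.2], [438.9, -251.5], [416.5, 121.9]] [377.3  73.9 374.1]
```

```bash
cat >> h.py <<'E'
from workcell import bot,jaws,kin,telemetry,viewer
JAR=dict(zip(["brown","green","blue","orange"],np.array([[655.3,49],[648.8,-21],[642.5,-90],[636.6,-160]])))
u=np.array([-.0615,.9981]); C=np.array([465.7,-62.6])
PK=dict(zip(JAR,[C+k*u for k in(-105,-35,35,105)]))
def ori(closing,s):
    y=s*np.array([*closing,0]);y/=np.linalg.norm(y);z=np.array([0,0,-1.]);return np.c_[np.cross(y,z),y,z]
def oris(s): return ori((.9956,-.0935),s),ori((u[1],-u[0]),s)
HI=325.;G=155+40
def move(n,s):
    Rt,Rc=oris(s);a,b=JAR[n],PK[n]
    jaws.move_gripper(1.0,squeeze=40)
    bot.reach([*a,HI],Rt)
    bot.servo_line([*a,13+G],velocity=150)
    jaws.move_gripper(0.0,squeeze=40); st=telemetry.get_state(); print(n,"grip",st["gripper_width"],st["grip_force"])
    bot.servo_line([*a,HI],velocity=150); print("held",telemetry.get_state()["grip_force"])
    bot.servo_line([*b,HI],velocity=180,ori=Rc)
    bot.servo_line([*b,5+G+6],velocity=130)
    hit=bot.servo_line([*b,5+G-5],velocity=15,force_limit=6); st=telemetry.get_state(); print("down",hit,st["ee_pos"].round(1),st["force"].round(1))
    jaws.move_gripper(1.0); bot.servo_line([*b,HI],velocity=150); print("t",telemetry.get_state()["clock"])
E
python3 - <<'E'
from h import *; import cv2
for s in(1,-1):
    R=oris(s); js=[kin.inverse_kinematics([*p,z],r) for d,r in((JAR,R[0]),(PK,R[1])) for p in d.values() for z in(HI,195)]
    print(s,[None if j is None else np.round(j[5]) for j in js])
s=min((1,-1),key=lambda s:abs(kin.inverse_kinematics([*JAR["brown"],HI],oris(s)[0])[5])); print(s)
move("brown",s)
c=viewer.capture("top")["color"];cv2.imwrite("pics/top1.png",c[:,:,::-1])
w=viewer.capture("scene")["color"];cv2.imwrite("pics/s1.png",w[:,:,::-1])
E
```

```text
1 [np.float64(-0.0), np.float64(-0.0), np.float64(-6.0), np.float64(-6.0), np.float64(-12.0), np.float64(-12.0), np.float64(-18.0), np.float64(-18.0), np.float64(-36.0), np.float64(-36.0), np.float64(-29.0), np.float64(-29.0), np.float64(-21.0), np.float64(-21.0), np.float64(-12.0), np.float64(-12.0)]
-1 [None, None, None, None, None, None, np.float64(162.0), np.float64(162.0), np.float64(144.0), np.float64(144.0), np.float64(151.0), np.float64(151.0), np.float64(159.0), np.float64(159.0), None, None]Traceback (most recent call last):
  File "<stdin>", line 5, in <module>
  File "<stdin>", line 5, in <lambda>
TypeError: 'NoneType' object is not subscriptable
```

```bash
python3 - <<'E'
from h import *; import cv2
move("brown",1)
w=viewer.capture("scene")["color"];cv2.imwrite("pics/s1.png",w[:,:,::-1])
E
```

```text
brown grip 0.5038924110220473 41.161813605576754
held 40.70519452448934
down True [ 472.3 -167.5  201. ] [-0.2  0.1  5.5]
t 10.0167
```

View pics/s1.png

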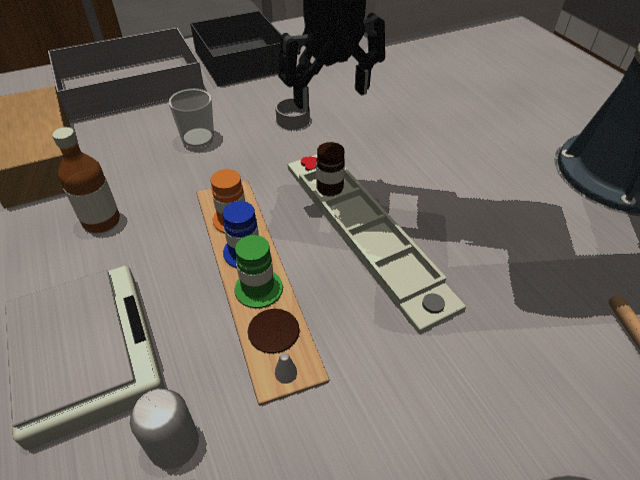

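The brown jar at (330,168) stands upright in the pocket by the heart, and contact came at the expected floor height. I'll move the other three.

```bash
python3 - <<'E'
from h import *; import cv2
for n in("green","blue","orange"): move(n,1)
bot.reach([300,400,400],oris(1)[0]); bot.pause(.3)
cs=[viewer.capture(n)["color"][:,:,::-1] for n in("top","scene")]
cv2.imwrite("pics/end.png",np.vstack([cv2.resize(cs[0][140:360,200:480],(560,440)),cv2.resize(cs[1][130:350,180:480],(560,160*1)) ]))
c=viewer.capture("top"); cv2.imwrite("pics/endt.png",cv2.resize(cs[0][255:345,210:470],None,fx=3,fy=3)); cv2.imwrite("pics/ends.png",cs[1])
E
```

```text
green grip 0.505976499591417 40.99541491828859
held 40.87005555164069
down True [468.  -97.6 201. ] [-0.4  0.3  5.5]
t 17.7917
blue grip 0.5044173160633598 40.67516064969823
held 40.829079647082835
down True [463.7 -27.7 201.1] [ 0.6 -0.3  5.1]
t 25.2833
orange grip 0.5014198452131436 41.004965007305145
held 40.76974988915026
down True [459.4  42.2 201.1] [-0.1 -0.1  5.5]
t 33.3583
```

View pics/endt.png

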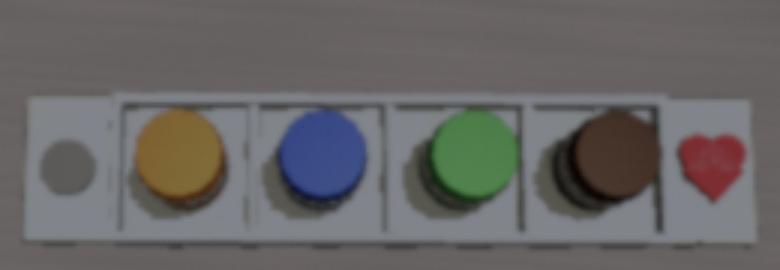

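View pics/ends.png

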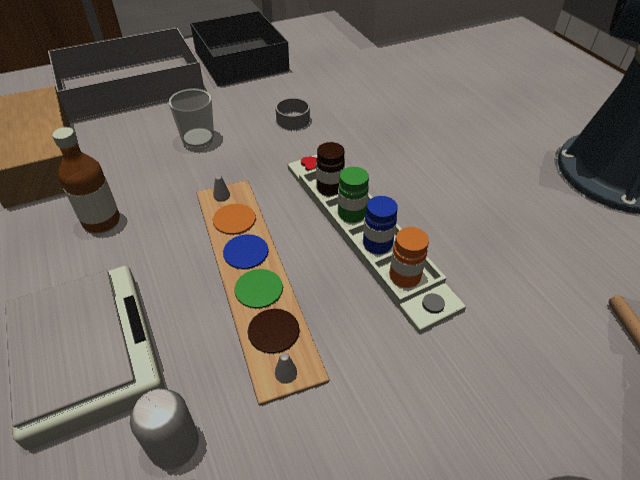

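All four jars stand upright in separate pockets. From the heart outward they are brown (330,168), green (353,195), blue (380,225) and orange (409,257), and the arm is clear of everything.

```bash
python3 -c "
from workcell import order;print(order.hand_in())"
```

```text
the job is handed in; nothing more can be done
None
```

I moved all four jars into the caddy in the required order (brown by the heart, then green, blue, orange); they stood upright in the final pictures, and I handed the job in, though the call returned no verdict.

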